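# Fetch the top parts tier from behind the jug, bottle and spray can

## Task

Move the grey jug, the glass bottle and the spray can out of the way onto the rubber mat, then give the top tier of the twist-lock parts tower behind and between them about a sixth of a turn to unlock it, lift it off and stand it in the middle of the steel parts dish, leaving the lower tiers standing where they are. After that put the jug, the bottle and the spray can back, each upright exactly where it stood at the start. Leave the oil filter, the funnel and the wiper arm alone.

Things in the scene. Friction and masses are not known exactly. Their poses are not given: they have to be found in the camera images.
- jug: Loose closed grey plastic jug, 0.3 to 0.6 kg: body 100 x 90 mm (x, y), 165 mm high, shoulder narrowing to a neck, a carrying loop on its +x side up to 216 mm; on its vertical axis a round black screw cap 42 mm across, at 220 to 250 mm height, to grip from above. Origin: centre of the underside, z up.
- bottle: Loose upright amber glass bottle with a paper label, 0.3 to 0.55 kg: body 72 mm across up to 135 mm, neck 27 mm across from 200 mm, round steel cap 31 mm across from 224 to 250 mm height, to be gripped from above. Origin: centre of the underside, z up.
- spray_can: Loose upright metal spray can, 0.2 to 0.4 kg: 65 mm across up to 165 mm, round black cap 52 mm across from 180 to 220 mm height, to be gripped from above. Origin: centre of the underside, z up.
- top_tier: Loose closed white round jar, 61 mm across, 58 mm high, grey lid, 0.12 kg, top of the tower. Three lugs in its hollow foot are caught under lugs on the tower's neck; turned 60 (45 to 75) degrees either way from its start it lifts straight off, else it drags the tower up. Turns freely, 2 mm play. Origin: centre of the underside, z up, at 88 mm height at the start.
- tower: Loose lower part of the tower, 0.7 kg, not to be moved: two white tiers 60 mm across on a grey foot 72 mm across; shoulder at 88 mm height with a 13 mm lugged neck on it. The three tall things stand about 105 mm from it, centre to centre: one on the robot's side, one on each side (+y, -y). Origin: centre of the underside, z up.
- mat: Fixed black ribbed rubber mat on the shelf, 270 x 300 mm (x, y) and 4 mm thick: the side area for the three tall things, with room for them 130 mm or more apart. Origin: centre of the underside, z up.
- dish: Fixed round steel parts dish, outside 100 mm across at the foot, 116 mm at the rim, 18 mm high, floor 3 mm thick, wall 3 mm. Origin: centre of the underside, z up.
- oil_filter: Loose bystander, leave alone: white canister oil filter 76 mm across, 82 mm high. Origin: centre of the underside.
- funnel: Loose bystander, leave alone: white funnel standing mouth down, 112 mm across at the mouth, spout up to 135 mm, hanging tab at its +x side. Origin: centre of the mouth on the shelf.
- wiper_arm: Loose bystander, leave alone: chrome wiper arm lying flat along its y axis, 410 mm long, 26 mm high. Origin: on the shelf near its middle.

How it is judged:
By the outcome, as a careful person would: the job done as asked, in the order asked, and still so for the second after the job is handed in, with the robot touching nothing.
It also fails if it takes over 144 s, if anything falls off the work surface, if the arm or the gripper's body presses on something with over 40 N, if the wrist force passes 120 N, or if a joint passes its speed limit or range.

## Robot

A 6-joint arm with a two-finger parallel gripper is mounted at the origin on the work surface. World frame = base frame: x ahead of the robot, y to its left, z up, the work surface at z = 0. Lengths are in mm, angles in rad, forces in N, time in s.
With the tool pointing down it reaches from about 300 to 1000 mm from the base axis. Payload 5.1 kg.
Tool frame: the origin (TCP) lies on the centre line of the jaws, within the pads' length; the fingertips stand 25 mm ahead of it and the grasp point (between the pads) lies 6 mm ahead of it; z points along the fingers, y is the line along which they close (so a half turn about z gives the same grasp; the last joint's range is limited). The gripper opens to 95 mm and grips with 3 to 60 N. Pads are 20 mm wide; open, the fingers measure 119 mm over their backs; the gripper's body (75 mm by 180 mm) begins 59 mm behind the grasp point.
Start: joints at [-1.202, 0.124, 1.65, -0, 1.367, -0.083], TCP at [283.748, -584.784, 239.656] pointing down, gripper open.
Joint ranges: [-2.61, 2.61], [-1.02, 2.33], [0.03, 2.71], [-1.35, 4.49], [0.32, 2.68], [-2.91, 2.91]. Speed limits (rad/s): [2.57, 2.57, 3.14, 3.14, 3.14, 3.14].

## Interface

Orientations are given as a rotation vector (axis times angle).
In Python, from workcell import ctrl, eyes gives the robot as it stands.
- The arm moves only by the tool apply_moves, never from a script. Its argument "deltas" is a list that holds one entry, the list of rows, each a list of 7 numbers: the shift along the world's x, y, z in cm, then the turn, a rotation vector about the world's x, y, z in degrees, then the finger opening in cm, from 0 to 9.51. A call has 1 to 10 rows; each row shifts and turns the commanded pose from where the row before left it; what a row does not reach is not made up. A row lasts 1/10 s, in which the tool goes at most 50 mm and 8.59 degrees, less where a joint would pass 70% of its speed; a pose out of reach is approached as far as the arm can. A call is refused whole if a number of a shift passes 5 or a number of a turn 8.59, either way. A call with a gripper value outside its range is refused whole. The fingers move at their own pace and stop on an object; the grip force is fixed at half the most. Time passes only in rows, so rows that do not move let the fingers close. It gives the time, the measured TCP pose, the force, the opening and the grip force at its end, in the units of the state.
- ctrl.read_state(): the state, without advancing time (a new reading comes with each control period).
- eyes.grab_frame(name): name is "side" or "top"; returns a dict with "image" (480x640x3 uint8, red, green, blue), "mtx" (3x3 intrinsics, pixels), "R" (3x3) and "t" (3): a world point X has camera coordinates R X + t. Camera axes: x right, y down, z forward; pixel columns grow to the right and rows downward; lengths in mm; the calibration is good to about 2 mm. A picture is of the moment at which its call begins. There is no depth.
- ctrl.hand_in(): hands the job in; it is judged then, once.
The state is a dict: "time_s": time; "joint_pos": joint angles; "dq": joint speeds; "tau": joint torques, N m; "tcp_pos": TCP position; "orientation": TCP orientation; "wrist_force": force on the tool from outside, world axes, zero at the start; "moment": the same for the moment, N m; "gripper_width": finger opening in mm; "grip_force": force on a finger pad.
Only numpy, scipy, OpenCV 4.12 (cv2) and the standard library are available. Lean on these libraries where they do the work, as an engineer would, in place of code of your own. Each camera call takes 0.05 s, during which the arm holds its last target. There are 200 camera calls.

## Working session

There is one attempt and no reset: what is moved stays moved. The work goes in short steps, Python scripts to look and compute and a tool call to move; the robot and the scene stay as the last step left them, time stands still between calls to the robot, and variables do not carry over. Pictures are saved under pics/ and viewed, at most 14 in all, crops included, and the job is handed in when it is done.

Besides the shell and the picture viewer there is one more tool, called after ">>>" in YAML: its name, and indented under it one key for each argument. apply_moves: Moves the arm, as the interface text tells. Its arguments: {"type":"object","properties":{"deltas":{"type":"array","items":{"type":"array","items":{"type":"array","items":{"type":"number"}}}}},"required":["deltas"]}

```bash
mkdir -p pics; python3 - <<'E'
from workcell import ctrl, eyes
import cv2,numpy as np
s=ctrl.read_state();print({k:np.round(v,3).tolist() for k,v in s.items()})
for n in("side","top"):
    f=eyes.grab_frame(n);cv2.imwrite(f"pics/{n}0.png",f["image"][:,:,::-1]);np.savez(f"{n}0.npz",**f)
    print(n,np.round(f["mtx"],1).tolist(),np.round(f["R"],3).tolist(),np.round(f["t"],1),np.round(-f["R"].T@f["t"],0))
E
```

```text
{'time_s': 0.0, 'joint_pos': [-1.202, 0.124, 1.652, 0.0, 1.368, -0.083], 'dq': [-0.0, 0.001, 0.002, 0.001, 0.0, -0.001], 'tau': [0.001, -41.761, -35.993, 0.078, 0.049, -0.0], 'tcp_pos': [283.555, -584.224, 238.392], 'orientation': [-3.06, -0.703, 0.0], 'wrist_force': [0.295, 0.075, 0.133], 'moment': [-0.071, -0.014, 0.018], 'grip_force': 0.0, 'gripper_width': 95.009}
side [[485.2, 0.0, 322.7], [0.0, 485.2, 235.2], [0.0, 0.0, 1.0]] [[-0.949, -0.317, -0.006], [-0.194, 0.595, -0.78], [0.251, -0.739, -0.625]] [551.2 190.7 792.8] [361. 647. 648.]
top [[469.5, 0.0, 319.3], [0.0, 469.5, 236.0], [0.0, 0.0, 1.0]] [[0.014, -1.0, 0.007], [-0.982, -0.015, -0.187], [0.187, -0.004, -0.982]] [  -9.5  588.9 1145.4] [ 365.    4. 1235.]
```

View pics/side0.png

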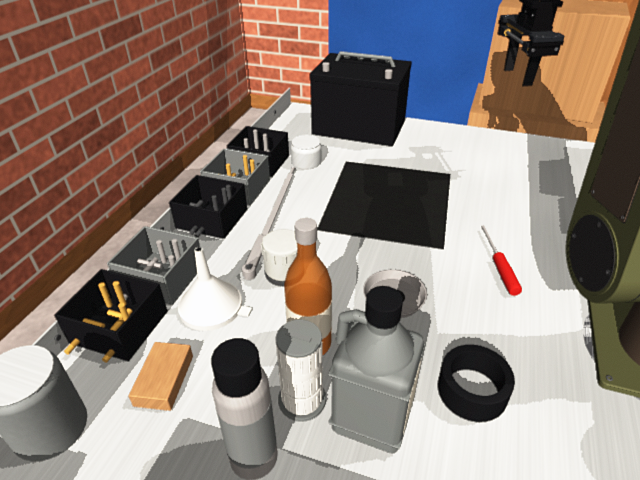

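View pics/top0.png

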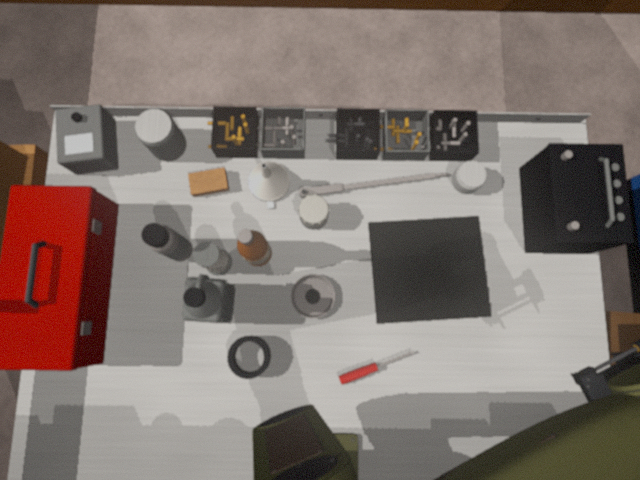

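The side view shows the can cap (236,360), tower (300,365), bottle cap (306,230), jug cap (385,305) and dish (395,290). In the top view the can cap is at (155,235), tower (207,250), bottle (250,243), jug cap (195,297), dish (316,297) and mat (430,268). I'll zoom in to get accurate pixels.

```bash
cat > h.py <<'E'
import numpy as np,cv2
from scipy.optimize import least_squares
from workcell import ctrl,eyes
def ray(f,u,v):
    d=f["R"].T@np.linalg.inv(f["mtx"])@np.array([u,v,1.]);return -f["R"].T@f["t"],d
def onz(f,u,v,z):
    c,d=ray(f,u,v);return c+d*(z-c[2])/d[2]
def proj(f,X):
    p=f["mtx"]@(f["R"]@np.asarray(X,float)+f["t"]);return p[:2]/p[2]
def tri(fs,uvs):
    return least_squares(lambda X:np.concatenate([proj(f,X)-uv for f,uv in zip(fs,uvs)]),[450,100,150.]).x
def crop(f,x,y,w,h,k,name):
    cv2.imwrite("pics/"+name,cv2.resize(f["image"][y:y+h,x:x+w,::-1],None,fx=k,fy=k,interpolation=cv2.INTER_CUBIC))
E
python3 - <<'E'
from h import *
T=np.load("top0.npz");S=np.load("side0.npz")
crop(T,130,190,220,150,3.6,"tc.png");crop(S,200,210,240,265,2.2,"sc.png")
E
```

```text
(no output)
```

View pics/tc.png

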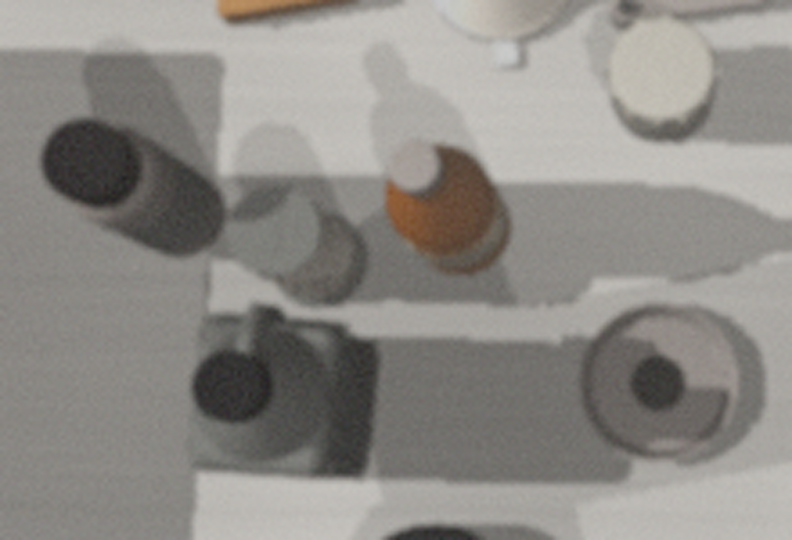

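View pics/sc.png

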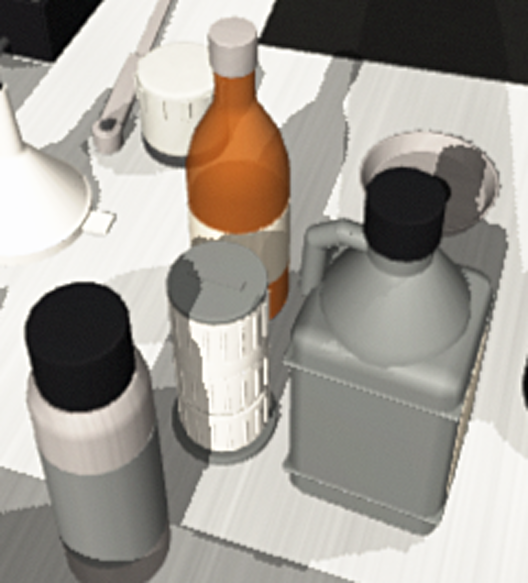

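```bash
python3 - <<'E'
from h import *
T=np.load("top0.npz");S=np.load("side0.npz")
t=lambda x,y:(130+x/3.6-.4,190+y/3.6-.4)
s=lambda x,y:(200+x/2.2-.3,210+y/2.2-.3)
P={"can":(t(85,161),s(78,322),220),"jug":(t(230,385),s(407,192),250),"bottle":(t(414,164),s(233,32),250),"tier":(t(271,232),s(218,283),146),"dish":(t(667,382),s(429,181),18)}
for k,(a,b,z) in P.items():
    print(k,onz(T,*a,z).round(1),onz(S,*b,z).round(1),tri([T,S],[a,b]).round(1))
for u,v in[(369,222),(480,217),(490,316),(377,322)]:print(onz(T,u,v,4).round(0),end=' ')
print()
for u,v in[(345,162),(450,174),(444,246),(320,234)]:print(onz(S,u,v,4).round(0),end=' ')
# mat mask
g=T["image"].astype(int)
for nm,f in(("T",T),("S",S)):
    hsv=cv2.cvtColor(f["image"],cv2.COLOR_RGB2HSV);m=(hsv[...,2]<60).astype('uint8')
    n,l,st,c=cv2.connectedComponentsWithStats(m)
    print(nm,[(st[i].tolist(),c[i].round(1).tolist()) for i in range(1,n) if 60<st[i,4]<20000])
E
```

```text
can [556.  364.4 220. ] [556.2 368.1 220. ] [557.6 365.9 216.6]
jug [419.8 259.6 250. ] [418.5 261.1 250. ] [419.  259.8 248.7]
bottle [551.4 159.  250. ] [549.9 161.7 250. ] [551.2 159.2 248. ]
tier [524.8 266.3 146. ] [523.6 268.3 146. ] [524.5 266.7 143.9]
dish [439.3   7.8  18. ] [437.6  18.2  18. ] [439.2   7.8   7.6]
[ 639. -134.    4.] [ 657. -434.    4.] [ 394. -447.    4.] [ 375. -154.    4.] 
[ 661. -422.    4.] [ 393. -446.    4.] [ 370. -157.    4.] [ 626. -116.    4.] T [([500, 0, 113, 13, 1129], [557.8, 5.2]), ([102, 108, 13, 32, 111], [107.9, 121.4]), ([212, 108, 46, 49, 1062], [235.8, 129.6]), ([336, 109, 44, 50, 1448], [358.4, 131.9]), ([430, 111, 48, 49, 1693], [453.5, 135.6]), ([72, 113, 10, 9, 61], [76.6, 116.8]), ([520, 144, 120, 169, 11168], [580.4, 205.2]), ([143, 224, 26, 23, 390], [155.6, 235.6]), ([376, 234, 110, 75, 4862], [433.7, 272.1]), ([28, 242, 18, 65, 230], [33.7, 275.2]), ([223, 285, 11, 29, 112], [228.8, 297.7]), ([184, 288, 22, 19, 308], [194.9, 296.8]), ([79, 311, 27, 55, 612], [92.7, 339.9]), ([627, 332, 13, 15, 78], [634.7, 340.3]), ([229, 337, 41, 40, 406], [247.5, 356.9]), ([435, 351, 205, 129, 5600], [559.0, 420.1]), ([254, 407, 103, 73, 5165], [299.1, 451.5])]
S [([498, 0, 66, 86, 2607], [534.5, 32.0]), ([566, 1, 74, 383, 11865], [609.6, 187.9]), ([504, 33, 17, 38, 336], [511.2, 53.0]), ([310, 53, 101, 93, 7428], [359.3, 99.1]), ([170, 127, 119, 111, 5148], [227.3, 188.1]), ([205, 151, 21, 23, 252], [217.7, 164.4]), ([317, 162, 133, 87, 8439], [388.9, 204.5]), ([112, 229, 40, 41, 698], [135.0, 251.0]), ([166, 240, 35, 64, 794], [182.0, 272.9]), ([55, 270, 113, 91, 5872], [112.8, 314.1]), ([365, 286, 40, 43, 1366], [383.9, 306.6]), ([612, 295, 28, 61, 1131], [627.9, 323.0]), ([212, 339, 50, 58, 2321], [236.4, 367.2]), ([438, 345, 76, 77, 3753], [475.3, 382.5]), ([52, 353, 35, 86, 1022], [70.5, 400.1])]
```

>>> apply_moves:
  deltas:
    - [[0.6, 4.0, 0.5, 0, 0, -1.3, 7], [0.6, 4.2, 0.5, 0, 0, -1.3, 7], [0.6, 4.2, 0.5, 0, 0, -1.3, 7], [0.6, 4.2, 0.5, 0, 0, -1.3, 7], [0.6, 4.2, 0.5, 0, 0, -1.3, 7], [0.6, 4.2, 0.5, 0, 0, -1.3, 7], [0.6, 4.2, 0.5, 0, 0, -1.3, 7], [0.6, 4.2, 0.5, 0, 0, -1.3, 7], [0.6, 4.2, 0.5, 0, 0, -1.3, 7], [0.6, 4.2, 0.5, 0, 0, -1.3, 7]]

```text
time_s: 1.1
tcp_pos: [343.4, -165.1, 289.4]
orientation: [-3.122, -0.35, 0.0]
wrist_force: [1.3, 0.7, 0.5]
gripper_width: 69.9
grip_force: 0.0
```

>>> apply_moves:
  deltas:
    - [[0.7, 4.2, 0.5, 0, 0, -1.3, 7], [0.7, 4.2, 0.5, 0, 0, -1.3, 7], [0.7, 4.2, 0.5, 0, 0, -1.3, 7], [0.7, 4.2, 0.5, 0, 0, -1.3, 7], [0.7, 4.2, 0, 0, 0, -1.3, 7], [0.7, 4.2, 0, 0, 0, -1.3, 7], [0.7, 4.2, 0, 0, 0, -1.3, 7], [0.7, 4.2, 0, 0, 0, -1.3, 7], [0.7, 4.2, 0, 0, 0, -1.3, 7], [0.7, 4.2, 0, 0, 0, -1.3, 7]]

```text
time_s: 2.1
tcp_pos: [413.4, 255.1, 309.2]
orientation: [3.141, -0.004, -0.0]
wrist_force: [0.2, -0.2, 0.4]
gripper_width: 70.0
grip_force: 0.0
```

>>> apply_moves:
  deltas:
    - [[0, 0, 0, 0, 0, 0, 7], [0, 0, 0, 0, 0, 0, 7]]

```text
time_s: 2.3
tcp_pos: [413.3, 253.7, 308.8]
orientation: [3.14, 0.0, -0.003]
wrist_force: [-0.0, 0.2, -0.0]
gripper_width: 69.8
grip_force: 0.0
```

>>> apply_moves:
  deltas:
    - [[0.3, 0.3, -1, 0, 0, 0, 7], [0.3, 0.3, -1.5, 0, 0, 0, 7], [0, 0, -1.5, 0, 0, 0, 7], [0, 0, -1.3, 0, 0, 0, 7], [0, 0, -0.8, 0, 0, 0, 7], [0, 0, -0.4, 0, 0, 0, 7], [0, 0, 0, 0, 0, 0, 7], [0, 0, 0, 0, 0, 0, 3.6], [0, 0, 0, 0, 0, 0, 3.6], [0, 0, 0, 0, 0, 0, 3.6]]

```text
time_s: 3.3
tcp_pos: [420.1, 259.4, 245.4]
orientation: [-3.141, 0.003, -0.002]
wrist_force: [-0.1, -0.5, 0.5]
gripper_width: 50.9
grip_force: 0.0
```

>>> apply_moves:
  deltas:
    - [[0, 0, 0, 0, 0, 0, 3.6], [0, 0, 0, 0, 0, 0, 3.6], [0, 0, 0, 0, 0, 0, 3.6], [0, 0, 0.2, 0, 0, 0, 3.6], [0, 0, 0.8, 0, 0, 0, 3.6], [0, 0, 1.5, 0, 0, 0, 3.6], [0, 0, 2, 0, 0, 0, 3.6], [0, 0, 2, 0, 0, 0, 3.6], [0, 0, 1, 0, 0, 0, 3.6], [0, 0, 0.5, 0, 0, 0, 3.6]]

```text
time_s: 4.3
tcp_pos: [420.2, 259.3, 326.5]
orientation: [-3.141, 0.003, -0.003]
wrist_force: [-0.2, -0.3, -5.9]
gripper_width: 41.6
grip_force: 30.0
```

>>> apply_moves:
  deltas:
    - [[0.3, -1, 0, 0, 0, 0, 3.6], [0.3, -2, 0, 0, 0, 0, 3.6], [0.3, -3, 0, 0, 0, 0, 3.6], [0.3, -3.5, 0, 0, 0, 0, 3.6], [0.3, -4, 0, 0, 0, 0, 3.6], [0.3, -4, 0, 0, 0, 0, 3.6], [0.3, -4, 0, 0, 0, 0, 3.6], [0.3, -4, 0, 0, 0, 0, 3.6], [0.3, -4, 0, 0, 0, 0, 3.6], [0.3, -4, 0, 0, 0, 0, 3.6]]

```text
time_s: 5.3
tcp_pos: [448.7, -77.9, 323.2]
orientation: [-3.141, 0.004, 0.003]
wrist_force: [0.7, -0.4, -5.0]
gripper_width: 41.7
grip_force: 30.0
```

>>> apply_moves:
  deltas:
    - [[0, -4, 0, 0, 0, 0, 3.6], [0, -3.5, 0, 0, 0, 0, 3.6], [0, -3, 0, 0, 0, 0, 3.6], [0, -2, 0, 0, 0, 0, 3.6], [0, -1.4, 0, 0, 0, 0, 3.6], [0, -1, 0, 0, 0, 0, 3.6], [0, 0, -1, 0, 0, 0, 3.6], [0, 0, -2, 0, 0, 0, 3.6], [0, 0, -2, 0, 0, 0, 3.6], [0, 0, -1, 0, 0, 0, 3.6]]

```text
time_s: 6.3
tcp_pos: [448.8, -223.1, 261.5]
orientation: [-3.139, 0.001, 0.006]
wrist_force: [-1.9, 0.5, -5.7]
gripper_width: 41.8
grip_force: 30.0
```

```bash
python3 - <<'E'
from h import *
T=eyes.grab_frame("top");S=eyes.grab_frame("side")
im=np.hstack([T["image"][180:420,130:530],S["image"][100:340,220:620]])
cv2.imwrite("pics/p1.png",im[:,:,::-1])
E
```

```text
(no output)
```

View pics/p1.png

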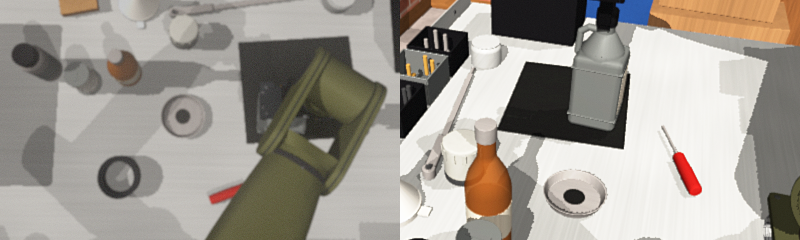

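Jug hangs over the mat, near the lower left of it; the dish shows a flat dark magnet disc in its middle. Lowering.

>>> apply_moves:
  deltas:
    - [[0, 0, -0.6, 0, 0, 0, 3.6], [0, 0, -0.4, 0, 0, 0, 3.6], [0, 0, -0.2, 0, 0, 0, 3.6], [0, 0, 0, 0, 0, 0, 3.6], [0, 0, 0, 0, 0, 0, 3.6]]

```text
time_s: 6.9
tcp_pos: [449.9, -224.9, 253.1]
orientation: [3.141, -0.003, 0.001]
wrist_force: [-0.8, -0.2, -4.7]
gripper_width: 41.7
grip_force: 30.0
```

>>> apply_moves:
  deltas:
    - [[0, 0, -0.2, 0, 0, 0, 3.6], [0, 0, -0.2, 0, 0, 0, 3.6], [0, 0, 0, 0, 0, 0, 3.6]]

```text
time_s: 7.2
tcp_pos: [449.9, -224.9, 249.1]
orientation: [3.141, -0.003, 0.001]
wrist_force: [-0.2, 0.7, -2.7]
gripper_width: 41.7
grip_force: 30.0
```

>>> apply_moves:
  deltas:
    - [[0, 0, -0.1, 0, 0, 0, 3.6], [0, 0, 0, 0, 0, 0, 6.5], [0, 0, 0, 0, 0, 0, 6.5], [0, 0, 0, 0, 0, 0, 6.5], [0, 0, 0.5, 0, 0, 0, 6.5], [0, 0, 1.5, 0, 0, 0, 6.5], [0, 0, 2, 0, 0, 0, 6.5], [0, 0, 2, 0, 0, 0, 6.5], [0, 0, 1, 0, 0, 0, 6.5], [0.1, 0.5, 0, 0, 0, 0, 6.5]]

```text
time_s: 8.2
tcp_pos: [451.5, -220.5, 320.5]
orientation: [3.139, -0.004, 0.006]
wrist_force: [0.4, 0.5, -0.6]
gripper_width: 65.1
grip_force: 0.0
```

>>> apply_moves:
  deltas:
    - [[1, 3, 0, 0, 0, 0, 6.5], [1, 4, 0, 0, 0, 0, 6.5], [1, 4, 0, 0, 0, 0, 6.5], [1, 4, 0, 0, 0, 0, 6.5], [1, 4, 0, 0, 0, 0, 6.5], [1, 4, 0, 0, 0, 0, 6.5], [1, 4, 0, 0, 0, 0, 6.5], [1, 4, 0, 0, 0, 0, 6.5], [1, 4, 0, 0, 0, 0, 6.5], [1, 3, 0, 0, 0, 0, 6.5]]

```text
time_s: 9.2
tcp_pos: [550.2, 162.8, 316.4]
orientation: [-3.142, 0.0, 0.003]
wrist_force: [0.2, -0.3, 0.2]
gripper_width: 65.2
grip_force: 0.0
```

>>> apply_moves:
  deltas:
    - [[0, 0, 0, 0, 0, 0, 6.5], [0, 0, -1, 0, 0, 0, 6.5], [0, 0, 0, 0, 0, 0, 6.5]]

```text
time_s: 9.5
tcp_pos: [549.6, 159.4, 305.0]
orientation: [3.14, -0.004, -0.006]
wrist_force: [0.3, -1.4, -1.0]
gripper_width: 65.1
grip_force: 0.0
```

```bash
python3 - <<'E'
from h import *
T=eyes.grab_frame("top");S=eyes.grab_frame("side");np.savez("top1.npz",**T);np.savez("side1.npz",**S)
im=np.hstack([T["image"][180:420,130:530],S["image"][100:340,220:620]])
cv2.imwrite("pics/p2.png",im[:,:,::-1])
E
```

```text
(no output)
```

View pics/p2.png

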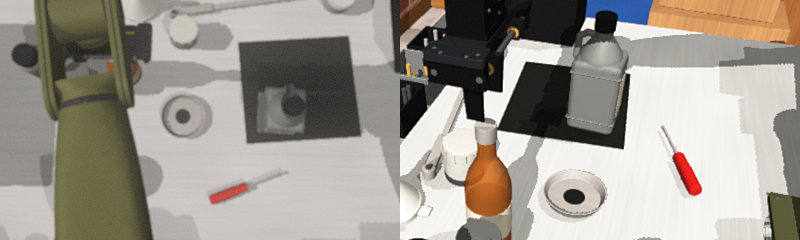

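Jug stands on the mat (side panel 600,95), and the gripper is over the bottle cap.

>>> apply_moves:
  deltas:
    - [[0.1, 0, -1, 0, 0, 0, 6.5], [0, 0, -1.5, 0, 0, 0, 6.5], [0, 0, -1.5, 0, 0, 0, 6.5], [0, 0, -1, 0, 0, 0, 6.5], [0, 0, -0.5, 0, 0, 0, 6.5], [0, 0, -0.2, 0, 0, 0, 6.5], [0, 0, 0, 0, 0, 0, 6.5], [0, 0, 0, 0, 0, 0, 2.6], [0, 0, 0, 0, 0, 0, 2.6], [0, 0, 0, 0, 0, 0, 2.6]]

```text
time_s: 10.6
tcp_pos: [552.0, 160.3, 251.3]
orientation: [-3.141, 0.003, -0.002]
wrist_force: [-0.8, 0.7, 0.3]
gripper_width: 46.4
grip_force: 0.0
```

>>> apply_moves:
  deltas:
    - [[0, 0, 0, 0, 0, 0, 2.6], [0, 0, 0, 0, 0, 0, 2.6], [0, 0, 0, 0, 0, 0, 2.6], [0, 0, 0, 0, 0, 0, 2.6], [0, 0, 0.2, 0, 0, 0, 2.6], [0, 0, 0.8, 0, 0, 0, 2.6], [0, 0, 2, 0, 0, 0, 2.6], [0, 0, 3, 0, 0, 0, 2.6], [0, 0, 3, 0, 0, 0, 2.6], [0, 0, 2, 0, 0, 0, 2.6]]

```text
time_s: 11.6
tcp_pos: [552.0, 160.4, 363.3]
orientation: [-3.141, 0.003, -0.004]
wrist_force: [0.1, -0.3, -2.6]
gripper_width: 30.4
grip_force: 30.0
```

>>> apply_moves:
  deltas:
    - [[0.2, -1, 0, 0, 0, 0, 2.6], [0.2, -2, 0, 0, 0, 0, 2.6], [0.2, -3, 0, 0, 0, 0, 2.6], [0.3, -4, 0, 0, 0, 0, 2.6], [0.3, -4, 0, 0, 0, 0, 2.6], [0.4, -4, 0, 0, 0, 0, 2.6], [0.4, -4, 0, 0, 0, 0, 2.6], [0.4, -4, 0, 0, 0, 0, 2.6], [0.4, -4, 0, 0, 0, 0, 2.6], [0.4, -3, 0, 0, 0, 0, 2.6]]

```text
time_s: 12.6
tcp_pos: [582.7, -172.7, 358.2]
orientation: [-3.141, 0.006, 0.005]
wrist_force: [0.4, 0.1, -3.4]
gripper_width: 30.6
grip_force: 30.0
```

>>> apply_moves:
  deltas:
    - [[0.4, -2.5, 0, 0, 0, 0, 2.6], [0.2, -1.5, 0, 0, 0, 0, 2.6], [0, -0.6, -1, 0, 0, 0, 2.6], [0, 0, -2, 0, 0, 0, 2.6], [0, 0, -3, 0, 0, 0, 2.6], [0, 0, -2, 0, 0, 0, 2.6], [0, 0, -1, 0, 0, 0, 2.6], [0, 0, -0.5, 0, 0, 0, 2.6], [0, 0, -0.2, 0, 0, 0, 2.6], [0, 0, 0, 0, 0, 0, 2.6]]

```text
time_s: 13.6
tcp_pos: [590.2, -215.7, 264.6]
orientation: [3.141, -0.003, 0.002]
wrist_force: [0.4, -0.1, -3.2]
gripper_width: 30.3
grip_force: 30.0
```

>>> apply_moves:
  deltas:
    - [[0, 0, -0.2, 0, 0, 0, 2.6], [0, 0, -0.2, 0, 0, 0, 2.6], [0, 0, 0, 0, 0, 0, 2.6]]

```text
time_s: 13.9
tcp_pos: [589.8, -215.8, 259.8]
orientation: [3.142, -0.003, 0.0]
wrist_force: [0.1, 0.4, -3.2]
gripper_width: 30.4
grip_force: 30.0
```

>>> apply_moves:
  deltas:
    - [[0, 0, -0.3, 0, 0, 0, 2.6], [0, 0, -0.1, 0, 0, 0, 2.6], [0, 0, 0, 0, 0, 0, 2.6]]

```text
time_s: 14.2
tcp_pos: [589.6, -215.7, 255.2]
orientation: [-3.141, 0.003, 0.001]
wrist_force: [0.1, 0.3, -2.9]
gripper_width: 30.3
grip_force: 30.0
```

>>> apply_moves:
  deltas:
    - [[0, 0, -0.1, 0, 0, 0, 2.6], [0, 0, 0, 0, 0, 0, 2.6], [0, 0, 0, 0, 0, 0, 5.5], [0, 0, 0, 0, 0, 0, 5.5], [0, 0, 0, 0, 0, 0, 5.5], [0, 0, 0.5, 0, 0, 0, 5.5], [0, 0, 1.5, 0, 0, 0, 5.5], [0, 0, 2, 0, 0, 0, 7.5], [0, 1, 2, 0, 0, 0, 7.5], [0, 3, 0, 0, 0, 0, 7.5]]

```text
time_s: 15.2
tcp_pos: [591.2, -177.7, 320.5]
orientation: [3.138, -0.008, 0.012]
wrist_force: [0.7, 0.9, 0.3]
gripper_width: 72.3
grip_force: 0.0
```

>>> apply_moves:
  deltas:
    - [[-0.3, 4.5, 0, 0, 0, 0, 7.5], [-0.3, 4.5, 0, 0, 0, 0, 7.5], [-0.3, 4.5, 0, 0, 0, 0, 7.5], [-0.3, 4.5, 0, 0, 0, 0, 7.5], [-0.3, 4.5, 0, 0, 0, 0, 7.5], [-0.3, 4.5, 0, 0, 0, 0, 7.5], [-0.3, 4.5, 0, 0, 0, 0, 7.5], [-0.3, 4.5, 0, 0, 0, 0, 7.5], [-0.3, 4.5, 0, 0, 0, 0, 7.5], [-0.3, 4.5, 0, 0, 0, 0, 7.5]]

```text
time_s: 16.2
tcp_pos: [559.6, 276.2, 316.8]
orientation: [-3.141, 0.003, -0.004]
wrist_force: [1.5, -0.0, -0.1]
gripper_width: 75.0
grip_force: 0.0
```

>>> apply_moves:
  deltas:
    - [[-0.3, 4.5, 0, 0, 0, 0, 7.5], [0, 3, -1, 0, 0, 0, 7.5], [0, 1.6, -1, 0, 0, 0, 7.5], [0, 0, 0, 0, 0, 0, 7.5], [0, 0, 0, 0, 0, 0, 7.5]]

```text
time_s: 16.7
tcp_pos: [556.9, 364.3, 294.5]
orientation: [3.141, -0.004, -0.001]
wrist_force: [0.0, -0.8, 0.0]
gripper_width: 75.1
grip_force: 0.0
```

>>> apply_moves:
  deltas:
    - [[0, 0.1, -1, 0, 0, 0, 7.5], [0, 0, -2, 0, 0, 0, 7.5], [0, 0, -2, 0, 0, 0, 7.5], [0, 0, -1.5, 0, 0, 0, 7.5], [0, 0, -1, 0, 0, 0, 7.5], [0, 0, -0.6, 0, 0, 0, 7.5], [0, 0, -0.2, 0, 0, 0, 7.5], [0, 0, 0, 0, 0, 0, 7.5], [0, 0, 0, 0, 0, 0, 4.6], [0, 0, 0, 0, 0, 0, 4.6]]

```text
time_s: 17.7
tcp_pos: [557.1, 366.5, 212.7]
orientation: [-3.141, 0.003, -0.002]
wrist_force: [0.6, 0.0, -0.4]
gripper_width: 63.7
grip_force: 0.0
```

>>> apply_moves:
  deltas:
    - [[0, 0, 0, 0, 0, 0, 4.6], [0, 0, 0, 0, 0, 0, 4.6], [0, 0, 0, 0, 0, 0, 4.6], [0, 0, 0, 0, 0, 0, 4.6], [0, 0, 0.2, 0, 0, 0, 4.6], [0, 0, 0.8, 0, 0, 0, 4.6], [0, 0, 3, 0, 0, 0, 4.6], [0, 0, 4, 0, 0, 0, 4.6], [0, 0, 4, 0, 0, 0, 4.6], [0, 0, 4, 0, 0, 0, 4.6]]

```text
time_s: 18.7
tcp_pos: [556.4, 365.9, 372.7]
orientation: [3.141, -0.003, -0.002]
wrist_force: [0.0, 0.6, -2.3]
gripper_width: 51.8
grip_force: 30.0
```

>>> apply_moves:
  deltas:
    - [[0, -0.5, 2, 0, 0, 0, 4.6], [0, -2, 2, 0, 0, 0, 4.6], [-0.2, -3, 2, 0, 0, 0, 4.6], [-0.2, -4, 2, 0, 0, 0, 4.6], [-0.2, -4, 2, 0, 0, 0, 4.6], [-0.2, -4.5, 0.5, 0, 0, 0, 4.6], [-0.2, -4.5, 0, 0, 0, 0, 4.6], [-0.2, -4.5, 0, 0, 0, 0, 4.6], [-0.2, -4.5, 0, 0, 0, 0, 4.6], [-0.2, -4.5, 0, 0, 0, 0, 4.6]]

```text
time_s: 19.7
tcp_pos: [540.0, 4.5, 476.6]
orientation: [3.142, -0.003, -0.001]
wrist_force: [0.7, 0.0, -2.5]
gripper_width: 51.5
grip_force: 30.0
```

>>> apply_moves:
  deltas:
    - [[-0.2, -4.5, 0, 0, 0, 0, 4.6], [-0.2, -4.5, 0, 0, 0, 0, 4.6], [-0.2, -4.5, 0, 0, 0, 0, 4.6], [-0.2, -4.5, 0, 0, 0, 0, 4.6], [-0.2, -4.5, 0, 0, 0, 0, 4.6], [-0.2, -4.5, 0, 0, 0, 0, 4.6], [-0.2, -4, 0, 0, 0, 0, 4.6], [-0.2, -3, 0, 0, 0, 0, 4.6], [-0.2, -2, 0, 0, 0, 0, 4.6], [-0.2, -1, 0, 0, 0, 0, 4.6]]

```text
time_s: 20.7
tcp_pos: [520.3, -365.2, 475.8]
orientation: [-3.141, 0.005, 0.002]
wrist_force: [-0.2, -0.5, -2.6]
gripper_width: 51.6
grip_force: 30.0
```

>>> apply_moves:
  deltas:
    - [[0, 0, -1, 0, 0, 0, 4.6], [0, 0, -3, 0, 0, 0, 4.6], [0, 0, -4, 0, 0, 0, 4.6], [0, 0, -4, 0, 0, 0, 4.6], [0, 0, -4, 0, 0, 0, 4.6], [0, 0, -4, 0, 0, 0, 4.6], [0, 0, -2, 0, 0, 0, 4.6], [0, 0, -1.5, 0, 0, 0, 4.6], [0, 0, -1, 0, 0, 0, 4.6], [0, 0, 0, 0, 0, 0, 4.6]]

```text
time_s: 21.7
tcp_pos: [520.7, -362.8, 230.8]
orientation: [-3.141, 0.002, 0.002]
wrist_force: [-0.3, -0.5, -3.0]
gripper_width: 51.4
grip_force: 30.0
```

>>> apply_moves:
  deltas:
    - [[0, 0, -0.7, 0, 0, 0, 4.6], [0, 0, -0.4, 0, 0, 0, 4.6], [0, 0, -0.2, 0, 0, 0, 4.6], [0, 0, -0.1, 0, 0, 0, 4.6], [0, 0, 0, 0, 0, 0, 4.6]]

```text
time_s: 22.2
tcp_pos: [520.8, -363.9, 217.8]
orientation: [3.141, -0.003, 0.0]
wrist_force: [-0.4, 1.1, -3.3]
gripper_width: 51.7
grip_force: 30.0
```

>>> apply_moves:
  deltas:
    - [[0, 0, -0.1, 0, 0, 0, 4.6], [0, 0, -0.1, 0, 0, 0, 4.6], [0, 0, 0, 0, 0, 0, 4.6]]

```text
time_s: 22.5
tcp_pos: [521.0, -363.9, 216.1]
orientation: [3.141, -0.003, 0.001]
wrist_force: [0.3, -0.2, -1.6]
gripper_width: 51.4
grip_force: 30.0
```

>>> apply_moves:
  deltas:
    - [[0, 0, 0, 0, 0, 0, 7.5], [0, 0, 0, 0, 0, 0, 7.5], [0, 0, 0, 0, 0, 0, 7.5], [0, 0, 0.5, 0, 0, 0, 7.5], [0, 0, 2, 0, 0, 0, 7.5], [0, 0, 4, 0, 0, 0, 7.5], [0, 0, 4, 0, 0, 0, 7.5], [0, 0, 0, 0, 0, 0, 7.5], [0, 0, 0, 0, 0, 0, 7.5]]

```text
time_s: 23.4
tcp_pos: [521.2, -364.2, 323.0]
orientation: [3.139, -0.003, 0.005]
wrist_force: [-0.1, -0.2, -0.6]
gripper_width: 75.2
grip_force: 0.0
```

```bash
python3 - <<'E'
from h import *
T=eyes.grab_frame("top");S=eyes.grab_frame("side");np.savez("top2.npz",**T);np.savez("side2.npz",**S)
r=cv2.resize
a=np.vstack([r(T["image"][230:290,180:260],(400,300),interpolation=2),r(S["image"][300:450,240:440],(400,300),interpolation=2)])
b=np.vstack([r(T["image"][262:334,270:366],(400,300),interpolation=2),r(S["image"][100:325,200:500],(400,300),interpolation=2)])
cv2.imwrite("pics/p3.png",np.hstack([a,b])[:,:,::-1])
E
```

```text
(no output)
```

View pics/p3.png

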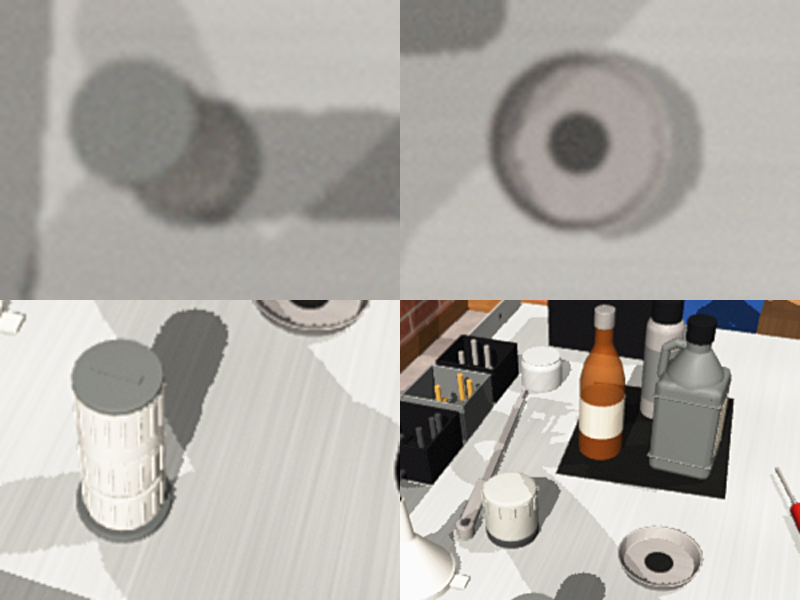

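```bash
python3 - <<'E'
from h import *
T=np.load("top2.npz");S=np.load("side2.npz")
print(onz(T,206.1,254.1,146),onz(S,298.3,338,146))
print(onz(T,313.5,295.1,18),onz(S,395,292.5,18))
print(onz(T,312.6,295.7,4),onz(S,393.3,296.2,4))
print(ctrl.read_state()["joint_pos"])
E
```

```text
[524.67338429 263.45590636 146.        ] [524.4101474  267.94187248 146.        ]
[440.81908643  11.41908069  18.        ] [436.84205142  19.31618441  18.        ]
[440.10709395  13.8305364    4.        ] [439.53456803  15.6300183    4.        ]
[-6.94280882e-01  5.48830089e-02  1.59121393e+00 -3.02253890e-05
  1.49749698e+00  8.78519955e-01]
```

>>> apply_moves:
  deltas:
    - [[0, 1, 0, 0, 0, 0, 8], [0, 3, 0, 0, 0, 0, 8], [0, 4.5, 0, 0, 0, 0, 8], [0, 4.5, 0, 0, 0, 0, 8], [0, 4.5, 0, 0, 0, 0, 8], [0, 4.5, 0, 0, 0, 0, 8], [0, 4.5, 0, 0, 0, 0, 8], [0, 4.5, 0, 0, 0, 0, 8], [0, 4.5, 0, 0, 0, 0, 8], [0, 4.5, 0, 0, 0, 0, 8]]

```text
time_s: 24.5
tcp_pos: [519.5, 38.5, 319.2]
orientation: [-3.141, 0.003, 0.004]
wrist_force: [1.1, -0.4, 0.2]
gripper_width: 80.0
grip_force: 0.0
```

>>> apply_moves:
  deltas:
    - [[0, 4.5, 0, 0, 0, 0, 8], [0, 4.5, 0, 0, 0, 0, 8], [0.3, 4.5, -2, 0, 0, 0, 8], [0, 4, -3, 0, 0, 0, 8], [0, 3, -3, 0, 0, 0, 8], [0, 2, -2, 0, 0, 0, 8], [0, 0.5, -1, 0, 0, 0, 8], [0, 0, 0, 0, 0, 0, 8], [0, 0, 0, 0, 0, 0, 8]]

```text
time_s: 25.4
tcp_pos: [523.9, 265.6, 211.1]
orientation: [3.141, -0.004, 0.001]
wrist_force: [-0.5, 0.6, 1.0]
gripper_width: 80.4
grip_force: 0.0
```

Descend to TCP ~126 and close nearly.

>>> apply_moves:
  deltas:
    - [[0, 0, -1, 0, 0, 0, 8], [0, 0, -2, 0, 0, 0, 8], [0, 0, -2, 0, 0, 0, 8], [0, 0, -2, 0, 0, 0, 8], [0, 0, -1, 0, 0, 0, 8], [0, 0, -0.5, 0, 0, 0, 8], [0, 0, 0, 0, 0, 0, 8], [0, 0, 0, 0, 0, 0, 6.5], [0, 0, 0, 0, 0, 0, 6.5], [0, 0, 0, 0, 0, 0, 6.5]]

```text
time_s: 26.4
tcp_pos: [524.3, 266.4, 126.7]
orientation: [-3.141, 0.003, -0.002]
wrist_force: [0.2, 0.0, -0.1]
gripper_width: 66.0
grip_force: 0.0
```

>>> apply_moves:
  deltas:
    - [[0, 0, 0, 0, 0, 0, 6.3], [0, 0, 0, 0, 0, 0, 6.3], [0, 0, 0, 0, 0, 0, 6.3]]

```text
time_s: 26.7
tcp_pos: [523.9, 266.1, 125.9]
orientation: [3.141, -0.003, 0.001]
wrist_force: [0.3, -1.7, 1.1]
gripper_width: 63.2
grip_force: 0.6
```

>>> apply_moves:
  deltas:
    - [[0, -0.1, 0, 0, 0, 0, 6.3], [0, 0, 0, 0, 0, 0, 6.2], [0, 0, 0, 0, 0, 0, 6.2]]

```text
time_s: 27.0
tcp_pos: [523.6, 265.3, 125.5]
orientation: [-3.141, 0.003, 0.001]
wrist_force: [0.3, 0.7, -0.4]
gripper_width: 62.0
grip_force: 0.0
```

>>> apply_moves:
  deltas:
    - [[0, 0, 0, 0, 0, 0, 5.6], [0, 0, 0, 0, 0, 0, 5.6], [0, 0, 0, 0, 0, 0, 5.6], [0, 0, 0, 0, 0, 0, 5.6]]

```text
time_s: 27.4
tcp_pos: [523.6, 265.2, 125.5]
orientation: [3.142, -0.003, -0.001]
wrist_force: [0.3, -1.3, -0.8]
gripper_width: 60.2
grip_force: 30.0
```

>>> apply_moves:
  deltas:
    - [[0, 0, 0, 0, 0, 3, 5.6], [0, 0, 0, 0, 0, 6, 5.6], [0, 0, 0, 0, 0, 6, 5.6], [0, 0, 0, 0, 0, 6, 5.6], [0, 0, 0, 0, 0, 6, 5.6]]

```text
time_s: 27.9
tcp_pos: [523.6, 265.2, 125.4]
orientation: [-3.054, -0.737, 0.001]
wrist_force: [0.2, -0.5, -0.6]
gripper_width: 60.0
grip_force: 30.0
```

>>> apply_moves:
  deltas:
    - [[0, 0, 0, 0, 0, 6, 5.6], [0, 0, 0, 0, 0, 6, 5.6], [0, 0, 0, 0, 0, 6, 5.6], [0, 0, 0, 0, 0, 6, 5.6], [0, 0, 0, 0, 0, 6, 5.6], [0, 0, 0, 0, 0, 3, 5.6], [0, 0, 0, 0, 0, 0, 5.6], [0, 0, 0, 0, 0, 0, 5.6]]

```text
time_s: 28.7
tcp_pos: [523.7, 265.2, 125.5]
orientation: [-2.723, -1.566, 0.0]
wrist_force: [-0.2, 0.8, -1.8]
gripper_width: 60.1
grip_force: 30.0
```

>>> apply_moves:
  deltas:
    - [[0, 0, 0.1, 0, 0, 0, 5.6], [0, 0, 0.2, 0, 0, 0, 5.6], [0, 0, 0.1, 0, 0, 0, 5.6], [0, 0, 0, 0, 0, 0, 5.6]]

```text
time_s: 29.1
tcp_pos: [523.9, 265.3, 130.0]
orientation: [2.722, 1.568, 0.001]
wrist_force: [-1.1, -0.1, -1.2]
gripper_width: 60.1
grip_force: 30.0
```

```bash
python3 - <<'E'
from h import *
S=eyes.grab_frame("side")
crop(S,240,280,120,160,3.7,"p4.png");print(ctrl.read_state()["wrist_force"])
E
```

```text
[ 0.13189733 -0.47490101 -0.17426429]
```

View pics/p4.png

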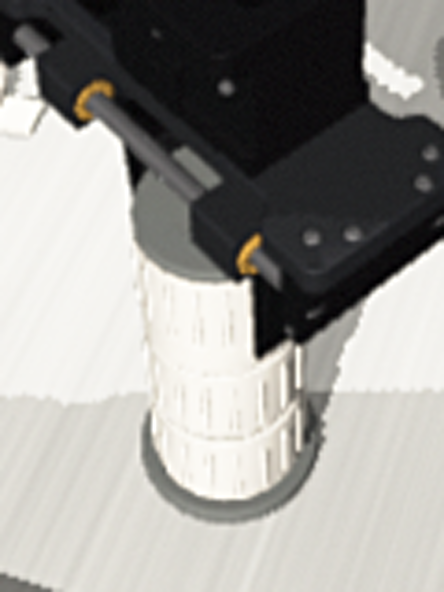

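The tower foot sits on the shelf and the force is only about 1 N, so the tier has come free. I'll lift further.

>>> apply_moves:
  deltas:
    - [[0, 0, 0.4, 0, 0, 0, 5.6], [0, 0, 0.6, 0, 0, 0, 5.6], [0, 0, 0.6, 0, 0, 0, 5.6], [0, 0, 0.6, 0, 0, 0, 5.6], [0, 0, 0.8, 0, 0, 0, 5.6], [0, 0, 1, 0, 0, 0, 5.6], [0, 0, 0, 0, 0, 0, 5.6], [0, 0, 0, 0, 0, 0, 5.6]]

```text
time_s: 29.95
tcp_pos: [524.0, 265.3, 170.3]
orientation: [2.722, 1.568, 0.002]
wrist_force: [0.6, 0.3, -0.7]
gripper_width: 60.2
grip_force: 30.0
```

```bash
python3 - <<'E'
from h import *
S=eyes.grab_frame("side")
crop(S,240,280,120,160,3.7,"p5.png")
E
```

```text
(no output)
```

View pics/p5.png

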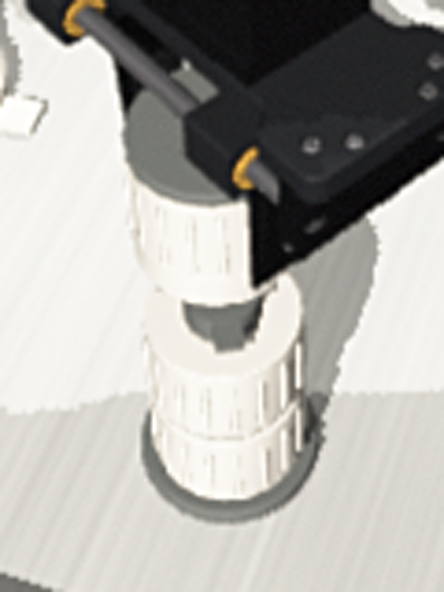

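The tier is off and the lower tiers are still standing, neck visible at (225,320) in the crop. Next I carry it to the dish.

>>> apply_moves:
  deltas:
    - [[-0.4, -1, 0.5, 0, 0, 0, 5.6], [-0.8, -2, 0.5, 0, 0, 0, 5.6], [-1, -3, 0, 0, 0, 0, 5.6], [-1, -3, 0, 0, 0, 0, 5.6], [-1, -3, 0, 0, 0, 0, 5.6], [-1, -3, 0, 0, 0, 0, 5.6], [-1, -3, 0, 0, 0, 0, 5.6], [-1, -3, 0, 0, 0, 0, 5.6], [-0.8, -2.6, 0, 0, 0, 0, 5.6], [-0.4, -1.5, 0, 0, 0, 0, 5.6]]

```text
time_s: 31.0
tcp_pos: [438.4, 12.3, 179.4]
orientation: [2.723, 1.566, -0.001]
wrist_force: [0.1, 0.4, -1.8]
gripper_width: 59.9
grip_force: 30.0
```

>>> apply_moves:
  deltas:
    - [[0, 0, -1, 0, 0, 0, 5.6], [0, 0, -2, 0, 0, 0, 5.6], [0, 0, -3, 0, 0, 0, 5.6], [0, 0, -3, 0, 0, 0, 5.6], [0, 0, -1.5, 0, 0, 0, 5.6], [0, 0, -0.5, 0, 0, 0, 5.6], [0, 0, 0, 0, 0, 0, 5.6], [0, 0, 0, 0, 0, 0, 5.6]]

```text
time_s: 31.8
tcp_pos: [440.4, 14.4, 70.5]
orientation: [2.721, 1.568, 0.002]
wrist_force: [0.0, 0.2, -1.4]
gripper_width: 59.9
grip_force: 30.0
```

```bash
python3 - <<'E'
from h import *
S=eyes.grab_frame("side");T=eyes.grab_frame("top")
cv2.imwrite("pics/p6.png",np.hstack([cv2.resize(f["image"][y:y+100,x:x+120],(396,330),interpolation=2) for f,x,y in((S,335,220),(T,260,230))])[:,:,::-1])
E
```

```text
(no output)
```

View pics/p6.png

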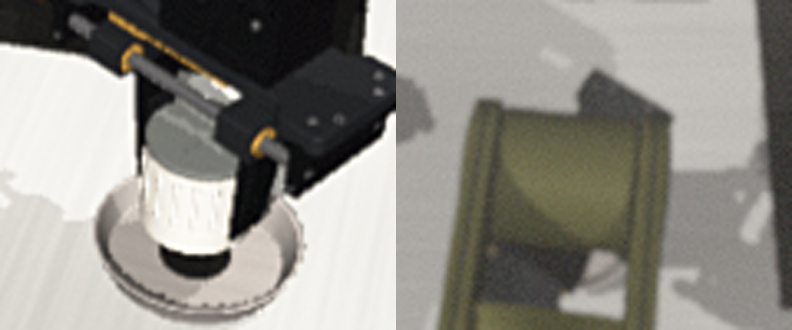

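The tier hangs centred over the dish's magnet disc (195,260 in the crop). Lowering.

>>> apply_moves:
  deltas:
    - [[0, 0, -1, 0, 0, 0, 5.6], [0, 0, -1, 0, 0, 0, 5.6], [0, 0, -0.5, 0, 0, 0, 5.6], [0, 0, -0.2, 0, 0, 0, 5.6], [0, 0, 0, 0, 0, 0, 5.6], [0, 0, 0, 0, 0, 0, 5.6]]

```text
time_s: 32.5
tcp_pos: [439.9, 14.2, 42.7]
orientation: [2.722, 1.568, 0.0]
wrist_force: [-0.6, -0.2, -1.2]
gripper_width: 60.1
grip_force: 30.0
```

>>> apply_moves:
  deltas:
    - [[0, 0, -0.1, 0, 0, 0, 5.6], [0, 0, 0, 0, 0, 0, 5.6]]

```text
time_s: 32.7
tcp_pos: [439.9, 14.2, 41.8]
orientation: [2.722, 1.568, 0.001]
wrist_force: [0.3, 0.4, -1.1]
gripper_width: 60.1
grip_force: 30.0
```

>>> apply_moves:
  deltas:
    - [[0, 0, -0.1, 0, 0, 0, 5.6], [0, 0, 0, 0, 0, 0, 5.6]]

```text
time_s: 32.9
tcp_pos: [439.7, 14.2, 40.6]
orientation: [2.722, 1.568, 0.0]
wrist_force: [0.7, 0.1, -1.3]
gripper_width: 60.6
grip_force: 30.0
```

>>> apply_moves:
  deltas:
    - [[0, 0, -0.1, 0, 0, 0, 5.6], [0, 0, 0, 0, 0, 0, 5.6]]

```text
time_s: 33.1
tcp_pos: [439.9, 14.2, 40.5]
orientation: [-2.722, -1.568, 0.001]
wrist_force: [-3.8, 0.3, 6.4]
gripper_width: 60.1
grip_force: 30.0
```

>>> apply_moves:
  deltas:
    - [[0, 0, 0, 0, 0, 0, 6.9], [0, 0, 0, 0, 0, 0, 6.9], [0, 0, 0.3, 0, 0, 0, 6.9], [0, 0, 1, 0, 0, 0, 6.9], [0, 0, 2, 0, 0, 0, 6.9], [0, 0, 3, 0, 0, 0, 6.9], [0, 0, 4, 0, 0, 0, 7.5], [0, 0, 4, 0, 0, -5, 7.5], [0, 0, 4, 0, 0, -5, 7.5], [0, 0, 4, 0, 0, -5, 7.5]]

```text
time_s: 34.1
tcp_pos: [439.4, 14.3, 265.2]
orientation: [2.905, 1.194, 0.002]
wrist_force: [0.4, 0.0, 0.2]
gripper_width: 74.9
grip_force: 0.0
```

>>> apply_moves:
  deltas:
    - [[0, 0, 3, 0, 0, -5, 7.5], [0.5, -2, 2.7, 0, 0, -5, 7.5], [1, -4, 0, 0, 0, -5, 7.5], [1, -4, 0, 0, 0, -5, 7.5], [1, -4, 0, 0, 0, -5, 7.5], [1, -4, 0, 0, 0, -5, 7.5], [1, -4.5, 0, 0, 0, -5, 7.5], [1, -4.5, 0, 0, 0, -5, 7.5], [1, -4.5, 0, 0, 0, -5, 7.5], [0.6, -4, 0, 0, 0, 0, 7.5]]

```text
time_s: 35.1
tcp_pos: [520.8, -343.0, 320.3]
orientation: [3.141, -0.006, 0.001]
wrist_force: [0.0, 0.3, 0.0]
gripper_width: 75.2
grip_force: 0.0
```

>>> apply_moves:
  deltas:
    - [[0, -2, 0, 0, 0, 0, 7.5], [0, -0.3, -1, 0, 0, 0, 7.5], [0, 0, -2, 0, 0, 0, 7.5], [0, 0, -2, 0, 0, 0, 7.5], [0, 0, -1, 0, 0, 0, 7.5], [0, 0, 0, 0, 0, 0, 7.5], [0, 0, 0, 0, 0, 0, 7.5]]

```text
time_s: 35.8
tcp_pos: [521.0, -363.0, 260.4]
orientation: [3.141, -0.002, 0.001]
wrist_force: [-0.6, -0.1, -0.5]
gripper_width: 74.7
grip_force: 0.0
```

```bash
python3 - <<'E'
from h import *
S=eyes.grab_frame("side");T=eyes.grab_frame("top");np.savez("top3.npz",**T);np.savez("side3.npz",**S)
cv2.imwrite("pics/p7.png",np.hstack([cv2.resize(f["image"][y:y+180,x:x+240],(400,300),interpolation=2) for f,x,y in((S,240,250),(T,170,180))])[:,:,::-1])
E
```

```text
(no output)
```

View pics/p7.png

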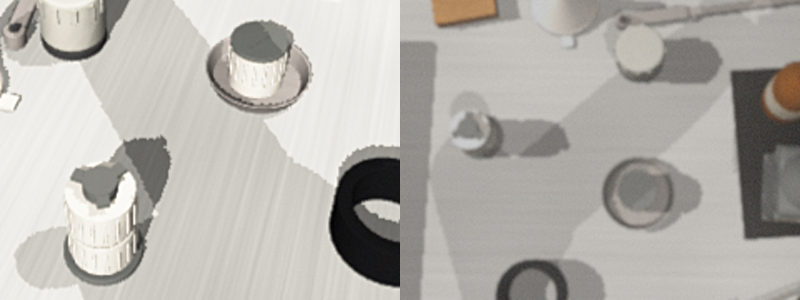

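The tier stands upright in the middle of the dish (260,60 in the side crop), and the lower tower is in place. Now the can goes back.

>>> apply_moves:
  deltas:
    - [[0, -0.1, -1, 0, 0, 0, 7.5], [0, 0, -1.5, 0, 0, 0, 7.5], [0, 0, -1.2, 0, 0, 0, 7.5], [0, 0, -0.6, 0, 0, 0, 7.5], [0, 0, -0.1, 0, 0, 0, 7.5], [0, 0, 0, 0, 0, 0, 4.6], [0, 0, 0, 0, 0, 0, 4.6], [0, 0, 0, 0, 0, 0, 4.6], [0, 0, 0, 0, 0, 0, 4.6], [0, 0, 0, 0, 0, 0, 4.6]]

```text
time_s: 36.9
tcp_pos: [521.0, -364.8, 216.4]
orientation: [3.141, -0.003, 0.002]
wrist_force: [-0.8, 0.4, 2.3]
gripper_width: 51.2
grip_force: 30.0
```

>>> apply_moves:
  deltas:
    - [[0, 0, 0, 0, 0, 0, 4.6], [0, 0, 0.2, 0, 0, 0, 4.6], [0, 0, 0.8, 0, 0, 0, 4.6], [0, 0, 2, 0, 0, 0, 4.6], [0, 0, 4, 0, 0, 0, 4.6], [0, 0, 4, 0, 0, 0, 4.6], [0, 0, 4, 0, 0, 0, 4.6], [0, 0, 4, 0, 0, 0, 4.6], [0, 0, 4, 0, 0, 0, 4.6], [0, 0, 3, 0, 0, 0, 4.6]]

```text
time_s: 37.9
tcp_pos: [520.6, -364.8, 478.8]
orientation: [3.14, -0.003, 0.003]
wrist_force: [0.5, 0.5, -2.7]
gripper_width: 51.5
grip_force: 30.0
```

>>> apply_moves:
  deltas:
    - [[0, 1, 0, 0, 0, 0, 4.6], [0, 2, 0, 0, 0, 0, 4.6], [0.2, 3, 0, 0, 0, 0, 4.6], [0.2, 4, 0, 0, 0, 0, 4.6], [0.2, 4.5, 0, 0, 0, 0, 4.6], [0.2, 4.5, 0, 0, 0, 0, 4.6], [0.2, 4.5, 0, 0, 0, 0, 4.6], [0.2, 4.5, 0, 0, 0, 0, 4.6], [0.2, 4.5, 0, 0, 0, 0, 4.6], [0.2, 4.5, 0, 0, 0, 0, 4.6]]

```text
time_s: 38.9
tcp_pos: [535.0, 8.4, 471.7]
orientation: [-3.141, 0.002, 0.009]
wrist_force: [1.6, -0.4, -2.9]
gripper_width: 51.9
grip_force: 30.0
```

>>> apply_moves:
  deltas:
    - [[0.2, 4.5, 0, 0, 0, 0, 4.6], [0.2, 4.5, 0, 0, 0, 0, 4.6], [0.2, 4.5, 0, 0, 0, 0, 4.6], [0.2, 4.5, 0, 0, 0, 0, 4.6], [0.2, 4.5, 0, 0, 0, 0, 4.6], [0.2, 4.5, 0, 0, 0, 0, 4.6], [0.2, 4, 0, 0, 0, 0, 4.6], [0.2, 3, 0, 0, 0, 0, 4.6], [0.2, 1.6, 0, 0, 0, 0, 4.6], [0.2, 0.5, 0, 0, 0, 0, 4.6]]

```text
time_s: 39.9
tcp_pos: [555.4, 367.8, 472.5]
orientation: [3.139, 0.001, -0.007]
wrist_force: [-0.2, 0.3, -2.4]
gripper_width: 51.7
grip_force: 30.0
```

>>> apply_moves:
  deltas:
    - [[0, 0, -1, 0, 0, 0, 4.6], [0, 0, -3, 0, 0, 0, 4.6], [0, 0, -4, 0, 0, 0, 4.6], [0, 0, -4, 0, 0, 0, 4.6], [0, 0, -4, 0, 0, 0, 4.6], [0, 0, -4, 0, 0, 0, 4.6], [0, 0, -2.5, 0, 0, 0, 4.6], [0, 0, -1.5, 0, 0, 0, 4.6], [0, 0, -0.5, 0, 0, 0, 4.6], [0, 0, 0, 0, 0, 0, 4.6]]

```text
time_s: 40.9
tcp_pos: [557.0, 365.5, 230.8]
orientation: [3.142, -0.005, 0.0]
wrist_force: [0.1, -0.2, -1.7]
gripper_width: 51.8
grip_force: 30.0
```

>>> apply_moves:
  deltas:
    - [[0, 0, -0.8, 0, 0, 0, 4.6], [0, 0, -0.5, 0, 0, 0, 4.6], [0, 0, -0.3, 0, 0, 0, 4.6], [0, 0, 0, 0, 0, 0, 4.6], [0, 0, 0, 0, 0, 0, 4.6]]

```text
time_s: 41.4
tcp_pos: [556.8, 366.3, 214.8]
orientation: [-3.142, 0.003, -0.0]
wrist_force: [-0.0, 0.2, -3.6]
gripper_width: 51.6
grip_force: 30.0
```

>>> apply_moves:
  deltas:
    - [[0, 0, -0.1, 0, 0, 0, 4.6], [0, 0, 0, 0, 0, 0, 4.6]]

```text
time_s: 41.6
tcp_pos: [556.8, 366.3, 213.8]
orientation: [-3.141, 0.003, -0.0]
wrist_force: [-0.1, -0.6, -2.7]
gripper_width: 51.6
grip_force: 30.0
```

>>> apply_moves:
  deltas:
    - [[0, 0, -0.1, 0, 0, 0, 4.6], [0, 0, 0, 0, 0, 0, 4.6]]

```text
time_s: 41.8
tcp_pos: [556.7, 366.2, 212.6]
orientation: [3.142, -0.003, -0.0]
wrist_force: [0.4, -0.2, -3.3]
gripper_width: 51.7
grip_force: 30.0
```

>>> apply_moves:
  deltas:
    - [[0, 0, -0.1, 0, 0, 0, 4.6], [0, 0, 0, 0, 0, 0, 4.6]]

```text
time_s: 42.0
tcp_pos: [557.0, 366.3, 212.4]
orientation: [-3.141, 0.003, -0.001]
wrist_force: [0.5, -0.2, -0.5]
gripper_width: 51.6
grip_force: 30.0
```

>>> apply_moves:
  deltas:
    - [[0, 0, 0, 0, 0, 0, 7.5], [0, 0, 0, 0, 0, 0, 7.5], [0, 0, 0, 0, 0, 0, 7.5], [0, 0, 0.5, 0, 0, 0, 7.5], [0, 0, 2, 0, 0, 0, 7.5], [0, 0, 4, 0, 0, 0, 7.5], [0, 0, 3, 0, 0, 0, 7.5], [0, -1, 1, 0, 0, 0, 6.5], [0, -3, 0, 0, 0, 0, 6.5], [0, -4.2, 0, 0, 0, 0, 6.5]]

```text
time_s: 43.0
tcp_pos: [556.4, 283.9, 316.1]
orientation: [3.141, 0.001, -0.0]
wrist_force: [1.0, -1.6, -0.5]
gripper_width: 65.5
grip_force: 0.0
```

>>> apply_moves:
  deltas:
    - [[0.3, -4.5, 0, 0, 0, 0, 6.5], [0.3, -4.5, 0, 0, 0, 0, 6.5], [0.3, -4.5, 0, 0, 0, 0, 6.5], [0.3, -4.5, 0, 0, 0, 0, 6.5], [0.3, -4.5, 0, 0, 0, 0, 6.5], [0.3, -4.5, 0, 0, 0, 0, 6.5], [0.3, -4.5, 0, 0, 0, 0, 6.5], [0.3, -4.5, 0, 0, 0, 0, 6.5], [0.3, -4.5, 0, 0, 0, 0, 6.5], [0.3, -4.5, 0, 0, 0, 0, 6.5]]

```text
time_s: 44.0
tcp_pos: [585.7, -168.0, 315.5]
orientation: [-3.141, 0.004, 0.002]
wrist_force: [-0.1, -0.7, 0.2]
gripper_width: 64.7
grip_force: 0.0
```

>>> apply_moves:
  deltas:
    - [[0.3, -3, 0, 0, 0, 0, 6.5], [0, -1.5, 0, 0, 0, 0, 6.5], [0, -0.5, 0, 0, 0, 0, 6.5], [0, 0, -1, 0, 0, 0, 6.5], [0, 0, 0, 0, 0, 0, 6.5], [0, 0, 0, 0, 0, 0, 6.5]]

```text
time_s: 44.6
tcp_pos: [589.6, -214.2, 305.8]
orientation: [-3.141, 0.0, 0.002]
wrist_force: [0.6, 0.3, 0.3]
gripper_width: 65.3
grip_force: 0.0
```

>>> apply_moves:
  deltas:
    - [[0, -0.1, -1, 0, 0, 0, 6.5], [0, 0, -1.5, 0, 0, 0, 6.5], [0, 0, -1.5, 0, 0, 0, 6.5], [0, 0, -0.8, 0, 0, 0, 6.5], [0, 0, -0.3, 0, 0, 0, 6.5], [0, 0, 0, 0, 0, 0, 2.6], [0, 0, 0, 0, 0, 0, 2.6], [0, 0, 0, 0, 0, 0, 2.6], [0, 0, 0, 0, 0, 0, 2.6], [0, 0, 0, 0, 0, 0, 2.6]]

```text
time_s: 45.6
tcp_pos: [589.9, -216.8, 256.2]
orientation: [3.141, -0.003, 0.001]
wrist_force: [-0.7, 0.5, 1.9]
gripper_width: 30.6
grip_force: 20.9
```

>>> apply_moves:
  deltas:
    - [[0, 0, 0, 0, 0, 0, 2.6], [0, 0, 0, 0, 0, 0, 2.6], [0, 0, 0, 0, 0, 0, 2.6]]

```text
time_s: 45.9
tcp_pos: [590.0, -216.8, 256.2]
orientation: [3.141, -0.003, 0.001]
wrist_force: [0.1, -0.0, 1.8]
gripper_width: 30.3
grip_force: 30.0
```

>>> apply_moves:
  deltas:
    - [[0, 0, 0.2, 0, 0, 0, 2.6], [0, 0, 0.8, 0, 0, 0, 2.6], [0, 0, 2, 0, 0, 0, 2.6], [0, 0, 3, 0, 0, 0, 2.6], [0, 0, 3, 0, 0, 0, 2.6], [0, 0, 2, 0, 0, 0, 2.6], [0, 0, 0, 0, 0, 0, 2.6], [-0.2, 0.6, 0, 0, 0, 0, 2.6], [-0.4, 1.5, 0, 0, 0, 0, 2.6], [-0.4, 2.5, 0, 0, 0, 0, 2.6]]

```text
time_s: 46.9
tcp_pos: [578.6, -170.0, 362.7]
orientation: [-3.14, 0.006, 0.007]
wrist_force: [0.4, 0.8, -2.7]
gripper_width: 30.5
grip_force: 30.0
```

>>> apply_moves:
  deltas:
    - [[-0.4, 4, 0, 0, 0, 0, 2.6], [-0.4, 4, 0, 0, 0, 0, 2.6], [-0.4, 4, 0, 0, 0, 0, 2.6], [-0.4, 4, 0, 0, 0, 0, 2.6], [-0.4, 4, 0, 0, 0, 0, 2.6], [-0.4, 4, 0, 0, 0, 0, 2.6], [-0.4, 4, 0, 0, 0, 0, 2.6], [0, 3, 0, 0, 0, 0, 2.6], [0, 1.6, 0, 0, 0, 0, 2.6], [0, 0.5, 0, 0, 0, 0, 2.6]]

```text
time_s: 47.9
tcp_pos: [550.7, 161.8, 364.1]
orientation: [3.141, 0.001, -0.004]
wrist_force: [0.0, 0.3, -3.4]
gripper_width: 30.4
grip_force: 30.0
```

>>> apply_moves:
  deltas:
    - [[0, 0, -1, 0, 0, 0, 2.6], [0, 0, -2, 0, 0, 0, 2.6], [0, 0, -3, 0, 0, 0, 2.6], [0, 0, -2, 0, 0, 0, 2.6], [0, 0, -1, 0, 0, 0, 2.6], [0, 0, -0.8, 0, 0, 0, 2.6], [0, 0, -0.3, 0, 0, 0, 2.6], [0, 0, 0, 0, 0, 0, 2.6], [0, 0, 0, 0, 0, 0, 2.6]]

```text
time_s: 48.8
tcp_pos: [552.3, 160.2, 265.9]
orientation: [-3.141, 0.003, -0.003]
wrist_force: [0.1, -0.2, -2.9]
gripper_width: 30.6
grip_force: 30.0
```

>>> apply_moves:
  deltas:
    - [[0, 0, -0.6, 0, 0, 0, 2.6], [0, 0, -0.4, 0, 0, 0, 2.6], [0, 0, -0.2, 0, 0, 0, 2.6], [0, 0, 0, 0, 0, 0, 2.6], [0, 0, 0, 0, 0, 0, 2.6]]

```text
time_s: 49.3
tcp_pos: [551.7, 160.3, 252.6]
orientation: [3.142, -0.003, -0.0]
wrist_force: [-0.3, -0.3, -3.5]
gripper_width: 30.6
grip_force: 30.0
```

>>> apply_moves:
  deltas:
    - [[0, 0, -0.1, 0, 0, 0, 2.6], [0, 0, 0, 0, 0, 0, 2.6]]

```text
time_s: 49.5
tcp_pos: [552.0, 160.3, 252.2]
orientation: [-3.141, 0.003, -0.001]
wrist_force: [0.1, -0.7, -1.4]
gripper_width: 30.9
grip_force: 30.0
```

>>> apply_moves:
  deltas:
    - [[0, 0, -0.05, 0, 0, 0, 2.6], [0, 0, 0, 0, 0, 0, 5.5], [0, 0, 0, 0, 0, 0, 5.5], [0, 0, 0, 0, 0, 0, 5.5], [0, 0, 0.5, 0, 0, 0, 5.5], [0, 0, 1.5, 0, 0, 0, 5.5], [0, 0, 2, 0, 0, 0, 7], [0, 0, 2, 0, 0, 0, 7], [0, 0, 0.5, 0, 0, 0, 7], [-0.2, -0.5, 0, 0, 0, 0, 7]]

```text
time_s: 50.5
tcp_pos: [550.4, 155.5, 318.1]
orientation: [-3.141, 0.002, -0.005]
wrist_force: [0.0, -0.2, -0.6]
gripper_width: 69.8
grip_force: 0.0
```

>>> apply_moves:
  deltas:
    - [[-1, -3, 0, 0, 0, 0, 7], [-1, -4, 0, 0, 0, 0, 7], [-1, -4, 0, 0, 0, 0, 7], [-1, -4, 0, 0, 0, 0, 7], [-1, -4, 0, 0, 0, 0, 7], [-1, -4, 0, 0, 0, 0, 7], [-1, -4, 0, 0, 0, 0, 7], [-1, -4, 0, 0, 0, 0, 7], [-1, -4, 0, 0, 0, 0, 7], [-1, -3, 0, 0, 0, 0, 7]]

```text
time_s: 51.5
tcp_pos: [448.3, -226.7, 314.8]
orientation: [-3.141, 0.005, 0.003]
wrist_force: [0.1, -0.2, 0.0]
gripper_width: 70.4
grip_force: 0.0
```

>>> apply_moves:
  deltas:
    - [[0, 0, 0, 0, 0, 0, 7], [0, 0, -1, 0, 0, 0, 7], [0, 0, 0, 0, 0, 0, 7], [0, 0, 0, 0, 0, 0, 7]]

```text
time_s: 51.9
tcp_pos: [449.7, -223.6, 305.0]
orientation: [-3.14, 0.001, 0.002]
wrist_force: [0.4, 0.1, 0.4]
gripper_width: 70.1
grip_force: 0.0
```

Descend to about 249 and grip the jug.

>>> apply_moves:
  deltas:
    - [[0, -0.1, -1, 0, 0, 0, 7], [0, 0, -1.5, 0, 0, 0, 7], [0, 0, -1.6, 0, 0, 0, 7], [0, 0, -1, 0, 0, 0, 7], [0, 0, -0.5, 0, 0, 0, 7], [0, 0, 0, 0, 0, 0, 3.6], [0, 0, 0, 0, 0, 0, 3.6], [0, 0, 0, 0, 0, 0, 3.6], [0, 0, 0, 0, 0, 0, 3.6], [0, 0, 0, 0, 0, 0, 3.6]]

```text
time_s: 52.9
tcp_pos: [450.1, -225.6, 251.0]
orientation: [-3.141, 0.003, -0.002]
wrist_force: [0.2, 2.7, 2.4]
gripper_width: 41.9
grip_force: 30.0
```

>>> apply_moves:
  deltas:
    - [[0, 0, 0, 0, 0, 0, 3.6], [0, 0, 0, 0, 0, 0, 3.6]]

```text
time_s: 53.1
tcp_pos: [450.1, -225.6, 251.0]
orientation: [-3.141, 0.003, -0.002]
wrist_force: [0.2, 1.5, 4.8]
gripper_width: 41.3
grip_force: 30.0
```

>>> apply_moves:
  deltas:
    - [[0, 0, 0.2, 0, 0, 0, 3.6], [0, 0, 0.8, 0, 0, 0, 3.6], [0, 0, 2, 0, 0, 0, 3.6], [0, 0, 3, 0, 0, 0, 3.6], [0, 0, 2, 0, 0, 0, 3.6], [0, 0, 0, 0, 0, 0, 3.6], [-0.3, 1, 0, 0, 0, 0, 3.6], [-0.3, 2, 0, 0, 0, 0, 3.6], [-0.3, 3, 0, 0, 0, 0, 3.6], [-0.3, 4, 0, 0, 0, 0, 3.6]]

```text
time_s: 54.1
tcp_pos: [436.3, -124.8, 327.0]
orientation: [-3.14, 0.007, 0.008]
wrist_force: [1.7, 0.3, -5.2]
gripper_width: 41.4
grip_force: 30.0
```

>>> apply_moves:
  deltas:
    - [[-0.2, 3, 2, 0, 0, 0, 3.6], [-0.2, 3, 2, 0, 0, 0, 3.6], [-0.2, 4, 0, 0, 0, 0, 3.6], [-0.2, 4, 0, 0, 0, 0, 3.6], [-0.2, 4, 0, 0, 0, 0, 3.6], [-0.2, 4, 0, 0, 0, 0, 3.6], [-0.2, 4, 0, 0, 0, 0, 3.6], [-0.2, 4, 0, 0, 0, 0, 3.6], [-0.2, 4, 0, 0, 0, 0, 3.6], [0, 2.5, 0, 0, 0, 0, 3.6]]

```text
time_s: 55.1
tcp_pos: [417.6, 241.6, 367.1]
orientation: [3.141, 0.001, -0.008]
wrist_force: [0.1, -0.7, -4.8]
gripper_width: 41.7
grip_force: 30.0
```

>>> apply_moves:
  deltas:
    - [[0, 1.5, 0, 0, 0, 0, 3.6], [0, 0.5, 0, 0, 0, 0, 3.6], [0, 0, -1, 0, 0, 0, 3.6], [0, 0, -2, 0, 0, 0, 3.6], [0, 0, -3, 0, 0, 0, 3.6], [0, 0, -2.5, 0, 0, 0, 3.6], [0, 0, -1.5, 0, 0, 0, 3.6], [0, 0, -0.5, 0, 0, 0, 3.6], [0, 0, 0, 0, 0, 0, 3.6], [0, 0, 0, 0, 0, 0, 3.6]]

```text
time_s: 56.1
tcp_pos: [420.5, 259.2, 266.7]
orientation: [-3.141, 0.004, -0.004]
wrist_force: [-0.2, 0.2, -5.3]
gripper_width: 41.6
grip_force: 30.0
```

>>> apply_moves:
  deltas:
    - [[0, 0, -0.8, 0, 0, 0, 3.6], [0, 0, -0.5, 0, 0, 0, 3.6], [0, 0, -0.3, 0, 0, 0, 3.6], [0, 0, -0.1, 0, 0, 0, 3.6], [0, 0, 0, 0, 0, 0, 3.6], [0, 0, 0, 0, 0, 0, 3.6]]

```text
time_s: 56.7
tcp_pos: [419.8, 259.3, 248.3]
orientation: [-3.141, 0.003, -0.0]
wrist_force: [-0.3, -0.1, -4.6]
gripper_width: 41.6
grip_force: 30.0
```

>>> apply_moves:
  deltas:
    - [[0, 0, -0.1, 0, 0, 0, 3.6], [0, 0, 0, 0, 0, 0, 3.6]]

```text
time_s: 56.9
tcp_pos: [419.8, 259.2, 247.2]
orientation: [-3.142, 0.003, -0.0]
wrist_force: [-0.4, -0.1, -5.0]
gripper_width: 42.0
grip_force: 30.0
```

>>> apply_moves:
  deltas:
    - [[0, 0, -0.1, 0, 0, 0, 3.6], [0, 0, 0, 0, 0, 0, 3.6]]

```text
time_s: 57.1
tcp_pos: [420.0, 259.4, 247.0]
orientation: [-3.141, 0.003, -0.001]
wrist_force: [-1.0, 0.2, -0.8]
gripper_width: 41.2
grip_force: 30.0
```

>>> apply_moves:
  deltas:
    - [[0, 0, 0, 0, 0, 0, 6.5], [0, 0, 0, 0, 0, 0, 6.5], [0, 0, 0, 0, 0, 0, 6.5], [0, 0, 0.5, 0, 0, 0, 6.5], [0, 0, 1.5, 0, 0, 0, 6.5], [0, 0, 3, 0, 0, 0, 6.5], [0, 0, 3, 0, 0, 0, 6.5], [0, -1, 2, 0, 0, 0, 6.5], [0, -2, 0, 0, 0, 0, 6.5], [0, -3, 0, 0, 0, 0, 6.5]]

```text
time_s: 58.1
tcp_pos: [420.2, 199.4, 349.0]
orientation: [-3.14, -0.0, -0.006]
wrist_force: [0.4, -0.1, 0.3]
gripper_width: 64.9
grip_force: 0.0
```

>>> apply_moves:
  deltas:
    - [[0, -4.5, 0, 0, 0, 0, 6.5], [0, -4.5, 0, 0, 0, 0, 6.5], [0, -4.5, 0, 0, 0, 0, 6.5], [0, -4.5, 0, 0, 0, 0, 6.5], [0, -4.5, 0, 0, 0, 0, 6.5], [0, -4.5, 0, 0, 0, 0, 6.5], [0, -4.5, 0, 0, 0, 0, 6.5], [0, -4.5, 0, 0, 0, 0, 6.5], [0, -4.5, 0, 0, 0, 0, 6.5], [0, -4.5, 0, 0, 0, 0, 6.5]]

```text
time_s: 59.1
tcp_pos: [419.5, -252.9, 348.1]
orientation: [3.14, -0.004, 0.003]
wrist_force: [1.0, -0.2, 0.2]
gripper_width: 65.0
grip_force: 0.0
```

>>> apply_moves:
  deltas:
    - [[0, -4, 0, 0, 0, 0, 6.5], [0, -3, 0, 0, 0, 0, 6.5], [0, -1, 0, 0, 0, 0, 6.5], [0, 0, 0, 0, 0, 0, 6.5], [0, 0, 0, 0, 0, 0, 6.5], [0, 0, 0, 0, 0, 0, 6.5]]

```text
time_s: 59.7
tcp_pos: [420.0, -329.6, 346.7]
orientation: [3.141, -0.001, 0.001]
wrist_force: [-0.1, 0.4, -0.4]
gripper_width: 65.0
grip_force: 0.0
```

```bash
python3 - <<'E'
from h import *
S=eyes.grab_frame("side");T=eyes.grab_frame("top");np.savez("top4.npz",**T);np.savez("side4.npz",**S)
S0=np.load("side0.npz");T0=np.load("top0.npz")
c=lambda f,x,y:cv2.resize(f["image"][y:y+225,x:x+300] if y>200 else f["image"][y:y+150,x:x+200],(400,300),interpolation=2)
cv2.imwrite("pics/p8.png",np.vstack([np.hstack([c(S0,180,220),c(S,180,220)]),np.hstack([c(T0,130,190),c(T,130,190)])])[:,:,::-1])
def caps(f):
    m=(cv2.cvtColor(f["image"],cv2.COLOR_RGB2HSV)[...,2]<60).astype('uint8')
    n,l,st,ce=cv2.connectedComponentsWithStats(m)
    return [(st[i].tolist(),ce[i].round(1).tolist()) for i in range(1,n)if 280<st[i,4]<3000 and ce[i][0]>140 and ce[i][0]<400 and ce[i][1]>220]
def amber(f):
    h=cv2.cvtColor(f["image"],cv2.COLOR_RGB2HSV);m=cv2.inRange(h,(8,130,60),(22,255,255))
    n,l,st,ce=cv2.connectedComponentsWithStats(m);i=[i for i in range(1,n) if ce[i][1]>200 and 200<ce[i][0]<400];j=max(i,key=lambda k:st[k,4]);return st[j].tolist(),ce[j].round(1).tolist()
for a,b in((S0,S),(T0,T)):print(caps(a),amber(a),'\n',caps(b),amber(b))
E
```

```text
[([166, 240, 35, 64, 794], [182.0, 272.9]), ([365, 286, 40, 43, 1366], [383.9, 306.6]), ([212, 339, 50, 58, 2321], [236.4, 367.2])] ([284, 243, 47, 73, 2510], [307.4, 283.3]) 
 [([166, 240, 35, 64, 756], [182.0, 272.9]), ([366, 286, 37, 43, 1325], [384.1, 306.6]), ([212, 339, 50, 59, 2327], [236.6, 367.6])] ([284, 243, 47, 73, 2517], [307.3, 283.7])
[([143, 224, 26, 23, 390], [155.6, 235.6]), ([184, 288, 22, 19, 308], [194.9, 296.8]), ([229, 337, 41, 40, 406], [247.5, 356.9])] ([238, 242, 14, 16, 116], [243.7, 249.7]) 
 [] ([238, 243, 13, 15, 107], [243.3, 249.9])
```

View pics/p8.png

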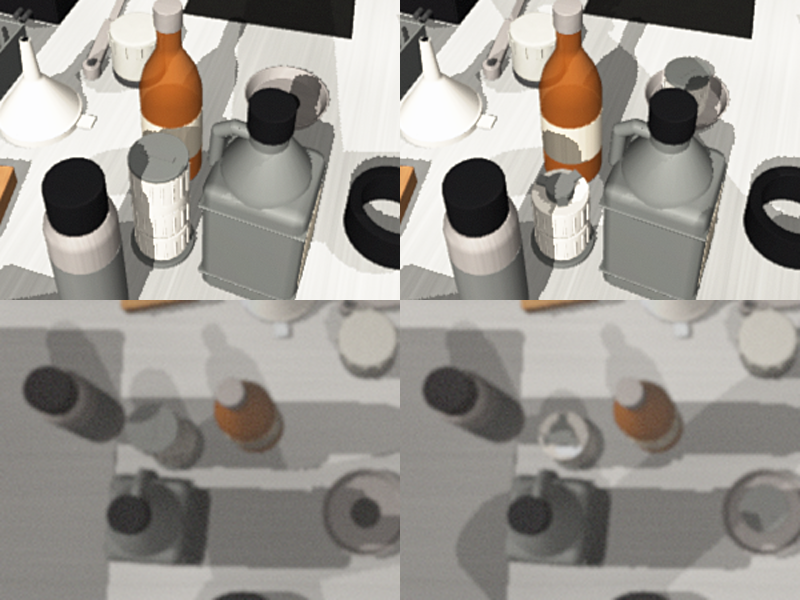

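The before and after views match within half a pixel for all three (caps at side 384,307 and 236,367; bottle at 307,283). The tier stands in the dish, the lower tower is in place and the gripper is clear of everything. Handing in.

```bash
python3 -c "
from workcell import ctrl
print(ctrl.hand_in())"
```

```text
the job is handed in; nothing more can be done
None
```

I handed the job in at about 60 s: the top tier was unlocked and stands in the middle of the dish, the lower tiers are still standing, and the jug, bottle and spray can match their start positions to within half a pixel in the camera views.

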